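Index the carousel of a drilling jig and swing its guide arm home

TASK

Get the drilling jig ready for the medal: with a fingertip on the spokes, push the carousel round until the nest with the medal stands at the jig's station, squarely on the line from the hub to the guide arm's post, so that the guide bush will sit over the middle of the medal once the arm is home. Only then push the guide arm in with a fingertip, fully home against its stop. Pick nothing up: do not touch the medal or the nut, keep them lying in their nests, and leave the tools round the jig where they are.

Things in the scene. Friction and masses are not known exactly. Their poses are not given: they have to be found in the camera images.
- carousel (a joint): angle in rad the carousel has been turned since the start (0 at every start, wherever the nests then stand), anticlockwise from above positive. A flat steel disc, 164 mm across, top at z = 24 mm; turns either way without stop about the upright axis through point carousel_hub. About 0.13 N m turns it (1.2 N near a spoke's end); it stays where it is left and does not coast.
- carousel_hub (a point): on the carousel's axis, at spoke height (z = 32 mm). The hub there is 34 mm across, up to z = 52 mm. Three level spokes 120 degrees apart (steel bars 10 mm thick, axis at z = 32 mm) reach from it out beyond the disc and end in black balls 18 mm across; three ring nests lie midway between them. Under the disc lies a fixed base, 190 mm across, 12 mm high.
- spoke0 (a point): centre of the ball at the end of a spoke, 119 mm from the axis, z = 32 mm; this spoke is 60 degrees anticlockwise (from above) of the medal's nest. The bar is bare from 82 mm (edge of the disc) to 110 mm from the axis
- spoke1 (a point): the same for the spoke opposite the medal's nest
- spoke2 (a point): the same for the spoke 60 degrees clockwise of the medal's nest
- nest0 (a point): floor centre (z = 24 mm) of the nest that holds the medal; turns with the carousel. A nest is a ring 60 mm outside, 54 mm inside, rim at z = 30 mm, its centre 52 mm from the axis
- nest1 (a point): floor centre of the nest that holds the nut at the start (120 degrees anticlockwise of nest0); the third nest is empty
- medal: round struck medal blank, 50 mm across, 5 mm thick, lying loose in one nest; origin at the centre of its underside, z = 24 mm
- nut: loose M16 hexagon nut, 27 mm across, 11 mm high, lying in another nest
- station (a point): the fixed working place of the jig: the point at nest-floor height (z = 24 mm), 52 mm from the carousel's axis toward the guide arm's post, over which the guide bush stands when the arm is home
- guide_arm (a joint): angle of the guide arm in rad: 0 is home at its stop, bush over the station; grows as it swings out, anticlockwise from above, to 2.3; starts at 1.6 to 2.1. A level grey bar 14 mm wide, z = 44 to 56 mm, on an upright post; post axis to bush axis 93 mm; a tail reaches 37 mm past the post. About 0.09 N m swings it (1.8 N at 50 mm from the post); it stays where it is left.
- post_axis (a point): on the axis of the guide arm's post, 145 mm from the carousel's axis, at the arm's mid height (z = 50 mm); the screw on top ends at z = 64 mm. The fixed lug under it is 12 mm high, 56 mm wide, and ends 35 mm beyond the post; by the arm's tail, 26 mm from the post's axis, stands the stop pin, 10 mm thick, up to z = 58 mm
- guide_bush (a point): centre of the guide bush, an upright steel ring on the free end of the arm, 28 mm outside, 18 mm bore, from z = 40 to 62 mm; it passes above everything on the carousel but the hub
- pliers: bystander, loose: red-handled pliers, 139 x 48 x 12 mm, lying left of the jig; origin under its middle
- screwdriver: bystander, loose: red-handled screwdriver, 147 mm long, 26 mm thick, lying right of the jig near the front; origin under its middle
- dish: bystander, loose: round pressed dish with rivets, 80 mm across, 16 mm high, right of the jig; origin under its middle
- stamp: bystander, loose: dark wooden rubber stamp, foot 23 x 52 mm, 54 mm high, right of the jig; origin under its middle
- bolt: bystander, loose: M12 bolt standing on its head, 52 mm high, 21 mm across, in front of the jig on the robot's side; origin under its middle
- glue: bystander, loose: glue bottle with a thin nozzle, 42 mm across, 122 mm high, at the far right; origin under its middle
Things that resemble listed ones, but are neither listed nor needed, are in the scene too. Leave any pink or purple look-alike of the medal alone.

How it is judged:
By the outcome, as a careful person would: the job done as asked, in the order asked, and still so for the second after the job is handed in, with the robot touching nothing.
It also fails if it takes over 72 s, if anything falls off the work surface, if the arm or the gripper's body presses on something with over 40 N, if the wrist force passes 120 N, or if a joint passes its speed limit or range.

ROBOT

A 6-joint arm with a two-finger parallel gripper is mounted at the origin on a cart in front of the work surface, level with it; the furniture and walls round the work are solid. World frame = base frame: x ahead of the robot, y to its left, z up, the work surface at z = 0. Lengths are in m, angles in rad, forces in N, time in s.
With the tool pointing down it reaches from about 0.25 to 0.775 m from the base axis. Payload 4 kg.
Tool frame: the origin (TCP) lies on the centre line of the jaws, within the pads' length; the fingertips stand 25 mm ahead of it and the grasp point (between the pads) lies 6 mm ahead of it; z points along the fingers, y is the line along which they close (so a half turn about z gives the same grasp; the last joint's range is limited). The gripper opens to 94 mm and grips with 3 to 60 N. Pads are 16 mm wide; open, the fingers measure 119 mm over their backs; the gripper's body (75 mm by 177 mm) begins 78 mm behind the grasp point.
Start: joints at [-1.421, 0.087, 1.371, -0, 1.684, -0.103], TCP at [0.138, -0.533, 0.231] pointing down, gripper open.
Joint ranges: [-3.1, 3.1], [-0.76, 2.03], [0.27, 2.55], [-1.08, 4.22], [0.17, 2.65], [-2.57, 2.57]. Speed limits (rad/s): [2.79, 2.79, 3.14, 3.14, 3.14, 3.14].

INTERFACE

Orientations are given as [roll, pitch, yaw] about the fixed x, y, z axes, in that order (R = Rz(yaw) Ry(pitch) Rx(roll)).
In Python, from bench import robot, imaging gives the robot as it stands. The module is installed in compiled form; this text tells all that it offers.
- The arm moves only by the tool drive_tool, never from a script. Its argument "series" is a list of rows, each a list of 3 entries, a list of its own where there are three numbers: the finger opening in m, from 0 to 0.094, then the shift along the tool's x, y, z in m, then the turn, a rotation vector about the tool's x, y, z in rad. A call has 1 to 5 rows; each row is the pose to reach, as a shift and turn from the pose commanded when the call began, along the tool's axes at that moment; what a row does not reach only later rows make up. A row lasts 1/8 s, in which the tool goes at most 62.5 mm and 10.7 degrees, less where a joint would pass 70% of its speed; a pose out of reach is approached as far as the arm can. A call with a gripper value outside its range is refused whole. The fingers move at their own pace and stop on an object; the grip force is fixed at half the most. Time passes only in rows, so rows that repeat a pose let the fingers close. It gives the time, the measured TCP pose, the force, the opening and the grip force at its end, in the units of the state.
- robot.get_obs(): the state, without advancing time (a new reading comes with each control period).
- imaging.snapshot(name): name is "scene" or "top" or "wrist"; returns the picture (400x640x3 uint8, red, green, blue); there is no depth.
- imaging.get_calibration(name): a dict with "intrinsics" (3x3 intrinsics, pixels), "position" and "rotation" of the camera in the world. Camera axes: x right, y up, looking along -z (the intrinsics and any distortion apply to the point x, -y, -z); pixel columns grow to the right and rows downward; lengths in m; the calibration is good to about 2 mm. The wrist camera is an equidistant fisheye: a pixel r from the principal point sees the ray r / f radians off the axis. A picture is of the moment at which its call begins: read the wrist's pose just before it. get_calibration takes no time and is no camera call; for the wrist camera it gives the pose at the moment of the call.
- robot.close_job(): hands the job in; it is judged then, once.
The state is a dict: "time": time; "joint_positions": joint angles; "qvel": joint speeds; "joint_torque": joint torques, N m; "tool_pos": TCP position; "ee_rot": TCP orientation; "wrist_force": force on the tool from outside, world axes, zero at the start; "wrist_torque": the same for the moment, N m; "width": finger opening in m; "finger_force": force on a finger pad.
Only numpy, scipy, OpenCV 4.12 (cv2) and the standard library are available. Lean on these libraries where they do the work, as an engineer would, in place of code of your own. Each camera call takes 0.05 s, during which the arm holds its last target. There are 200 camera calls.

## Working session

There is one attempt and no reset: what is moved stays moved. The work goes in short steps, Python scripts to look and compute and a tool call to move; the robot and the scene stay as the last step left them, time stands still between calls to the robot, and variables do not carry over. Pictures are saved under pics/ and viewed, at most 10 in all, crops included, and the job is handed in when it is done.

Besides the shell and the picture viewer there is one more tool, called after "Request:" as a command line: name --argument value ..., lists and objects as JSON in quotes. drive_tool: Moves the arm, as the interface text tells. Its arguments: {"type":"object","properties":{"series":{"type":"array"}},"required":["series"]}

```bash
mkdir -p pics
cat > h.py <<'E'
import numpy as np, cv2
from bench import robot, imaging
def ray(c,u,v):
    K=np.array(c["intrinsics"]);R=np.array(c["rotation"]);
    x=(u-K[0,2])/K[0,0];y=(v-K[1,2])/K[1,1]
    return R@np.array([x,-y,-1.0])
def onz(c,u,v,z):
    p=np.array(c["position"]);d=ray(c,u,v);return p+d*(z-p[2])/d[2]
def proj(c,P):
    K=np.array(c["intrinsics"]);R=np.array(c["rotation"])
    q=R.T@(np.array(P)-np.array(c["position"]));return K[0,0]*q[0]/-q[2]+K[0,2],K[1,1]*-q[1]/-q[2]+K[1,2]
E
python3 - <<'E'
from h import *
for n in("top","scene"):
    im=imaging.snapshot(n);cv2.imwrite(f"pics/{n}0.png",im[:,:,::-1]);c=imaging.get_calibration(n);print(n,c)
o=robot.get_obs();print(o)
E
```

```text
top {'intrinsics': array([[426.97457888,   0.        , 321.63118067],
       [  0.        , 426.97457888, 198.47594171],
       [  0.        ,   0.        ,   1.        ]]), 'position': array([ 0.31597894, -0.04321296,  1.32637973]), 'rotation': array([ 0.20342668,  0.00389944, -1.54647156])}
scene {'intrinsics': array([[475.94723158,   0.        , 311.00359285],
       [  0.        , 475.94723158, 192.77571954],
       [  0.        ,   0.        ,   1.        ]]), 'position': array([-0.33426351,  0.57730572,  0.87237004]), 'rotation': array([ 0.92546734,  0.01834538, -2.16600706])}
{'time': 0.1, 'joint_positions': array([-1.42111192e+00,  8.79030670e-02,  1.37209711e+00, -5.22356108e-05,
        1.68364613e+00, -1.03100226e-01]), 'qvel': array([ 0.00102428, -0.00090005, -0.00365559, -0.00235502,  0.0011756 ,
       -0.00130323]), 'joint_torque': array([ 1.93194464e-03, -3.41253304e+01, -3.03301656e+01,  7.19885551e-02,
        3.04621970e-02, -9.24843152e-05]), 'tool_pos': array([ 0.1374655 , -0.5320685 ,  0.22941225]), 'ee_rot': array([-3.13954456e+00, -1.59717158e-04,  2.52778637e-01]), 'wrist_force': array([-1.17312402, -1.05096965, -0.46993377]), 'wrist_torque': array([-0.00365262, -0.02126201,  0.05524721]), 'finger_force': 0.0, 'width': 0.0941382639300866}
```

View pics/top0.png

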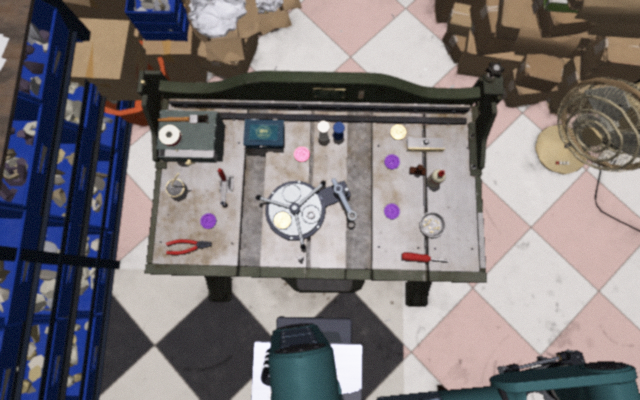

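View pics/scene0.png

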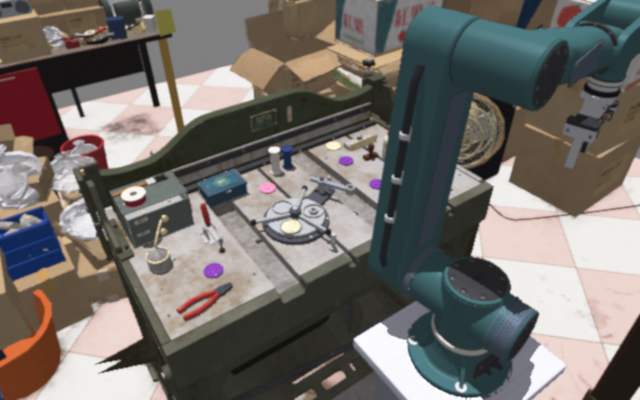

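The top view shows the carousel centred at about (295,208). The medal (cream) is at (283,220), the nut nest at (311,213) and the guide arm at (345,203), with its post near (340,187). The next picture is an enlarged crop.

Run:
```python
s=open('h.py').read()
s=s.replace('R=np.array(c["rotation"])','R=Rot.from_euler("xyz",c["rotation"]).as_matrix()').replace("import numpy as np, cv2","import numpy as np, cv2\nfrom scipy.spatial.transform import Rotation as Rot")
open('h.py','w').write(s)
from h import *
im=cv2.imread('pics/top0.png')[160:270,245:375]
cv2.imwrite('pics/crop0.png',cv2.resize(im,None,fx=5,fy=5,interpolation=cv2.INTER_CUBIC))
c=imaging.get_calibration("top")
for u,v,z in[(295,208,.05),(283,220,.029),(340,187,.05),(257,196,.032)]:print(onz(c,u,v,z))
s=imaging.get_calibration("scene");print(onz(s,291,228,.029))
```

```text
[0.54762505 0.04836068 0.05      ]
[0.51312395 0.0853436  0.029     ]
[ 0.61634766 -0.08731394  0.05      ]
[0.58590747 0.16888155 0.032     ]
[0.50310705 0.09388525 0.029     ]
```

View pics/crop0.png

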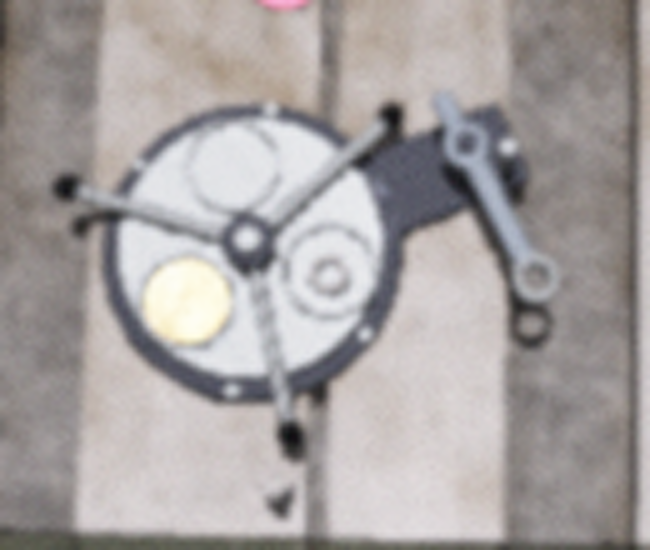

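The crop shows the hub at (248,240), the balls at (67,187), (391,117) and (291,437), the medal at (187,302), the post at (466,143) and the bush at (537,278). So the medal needs about +159° (anticlockwise), pushing on spoke2 (the left ball). I'll compute the positions and the approach now.

```bash
cat >> h.py <<'E'
def rel(path):
    """path: list of (x,y,z,yaw_deg) world TCP targets, tool down -> shifts/turns in current tool frame"""
    o=robot.get_obs();R0=Rot.from_euler("xyz",o["ee_rot"]);out=[]
    for x,y,z,w in path:
        R=Rot.from_euler("xyz",[np.pi,0,np.radians(w)])
        out.append((np.round(R0.inv().apply(np.array([x,y,z])-o["tool_pos"]),4).tolist(),np.round((R0.inv()*R).as_rotvec(),4).tolist()))
    return out
E
python3 - <<'E'
from h import *
c=imaging.get_calibration("top")
P={}
for n,u,v,z in[("hub",248,240,.052),("s2",67,187,.032),("s1",391,117,.032),("s0",291,437,.032),("post",466,143,.064),("bush",537,278,.062),("medal",187,302,.029),("nut",328,275,.035)]:
    P[n]=onz(c,(u+.5)/5-.5+245,(v+.5)/5-.5+160,z)[:2];d=P[n]-P["hub"];print(n,P[n].round(4),np.hypot(*d).round(4),np.degrees(np.arctan2(d[1],d[0])).round(1))
print(np.mean([P["s0"],P["s1"],P["s2"]],0))
o=robot.get_obs();w=imaging.get_calibration("wrist");print(w)
R0=Rot.from_euler("xyz",o["ee_rot"]);print(R0.inv().apply(w["position"]-o["tool_pos"]),(R0.inv()*Rot.from_euler("xyz",w["rotation"])).as_matrix().round(2))
print(rel([(0.50,0.04,0.25,60)]))
E
```

```text
hub [0.5484 0.0507] 0.0 0.0
s2 [0.5828 0.1656] 0.1199 73.3
s1 [ 0.6321 -0.0341] 0.1192 -45.4
s0 [0.4316 0.0216] 0.1204 -166.0
post [ 0.6092 -0.0802] 0.1443 -65.1
bush [ 0.5276 -0.1242] 0.1762 -96.8
medal [0.5131 0.0884] 0.0517 133.2
nut [0.5309 0.0021] 0.0517 -109.8
[0.54885469 0.05103974]
{'intrinsics': array([[309.70691629,   0.        , 316.02495088],
       [  0.        , 309.70691629, 198.6567816 ],
       [  0.        ,   0.        ,   1.        ]]), 'position': array([ 0.2094261 , -0.51424165,  0.38279043]), 'rotation': array([-0.25726119,  0.0026814 , -1.31847999])}
[ 0.07415669  0.00042256 -0.15336753] [[-0.    0.97  0.25]
 [ 1.    0.    0.  ]
 [ 0.    0.25 -0.97]]
[([0.4941, -0.4633, -0.0196], [-0.0019, -0.001, -0.7944])]
```

Run:
```python
from h import *
print(rel([(.6126,.122,.25,48)]))
```

```text
[([0.6236, -0.5145, -0.0194], [-0.0019, -0.0008, -0.585])]
```

Request:
drive_tool --series '[[0,[0.06,-0.05,-0.02],[0,0,-0.1]],[0,[0.11,-0.09,-0.02],[0,0,-0.2]],[0,[0.155,-0.13,-0.02],[0,0,-0.3]],[0,[0.2,-0.17,-0.02],[0,0,-0.4]],[0,[0.25,-0.21,-0.02],[0,0,-0.5]]]'

```text
time: 0.72
tool_pos: [0.3181, -0.2777, 0.2501]
ee_rot: [3.142, -0.0, 0.755]
wrist_force: [0.1, 0.1, -0.4]
width: 0.0476
finger_force: 0.0
```

Run:
```python
from h import *
print(rel([(.6126,.122,.25,48)]))
```

```text
[([0.4884, -0.0891, 0.0002], [0.0, -0.0002, -0.0824])]
```

Request:
drive_tool --series '[[0,[0.05,-0.01,0],[0,0,-0.02]],[0,[0.1,-0.02,0],[0,0,-0.04]],[0,[0.155,-0.03,0],[0,0,-0.06]],[0,[0.21,-0.04,0],[0,0,-0.08]],[0,[0.26,-0.048,0],[0,0,-0.08]]]'

```text
time: 1.35
tool_pos: [0.4751, -0.065, 0.25]
ee_rot: [-3.141, 0.0, 0.834]
wrist_force: [0.1, -0.4, -0.4]
width: 0.0009
finger_force: 0.0
```

Request:
drive_tool --series '[[0,[0.05,-0.01,0],[0,0,0]],[0,[0.1,-0.02,0],[0,0,0]],[0,[0.15,-0.03,0],[0,0,0]],[0,[0.2,-0.035,0],[0,0,0]],[0,[0.22,-0.04,0],[0,0,0]]]'

```text
time: 1.98
tool_pos: [0.5934, 0.1248, 0.2489]
ee_rot: [-3.14, 0.002, 0.835]
wrist_force: [-0.7, 0.1, -0.3]
width: 0.0005
finger_force: 0.0
```

```bash
cat >> h.py <<'E'
def wray(c,u,v):
    K=np.array(c["intrinsics"]);x=u-K[0,2];y=v-K[1,2];r=np.hypot(x,y);t=r/K[0,0]
    s=np.sin(t)/max(r,1e-9);return Rot.from_euler("xyz",c["rotation"]).apply([x*s,-y*s,-np.cos(t)])
def wonz(c,u,v,z):
    p=np.array(c["position"]);d=wray(c,u,v);return (p+d*(z-p[2])/d[2])[:2]
def wproj(c,P):
    K=np.array(c["intrinsics"]);q=Rot.from_euler("xyz",c["rotation"]).inv().apply(np.array(P)-c["position"])
    h=np.hypot(q[0],q[1]);t=np.arctan2(h,-q[2])*K[0,0];return K[0,2]+t*q[0]/h,K[1,2]-t*q[1]/h
E
python3 - <<'E'
from h import *
import json
c=imaging.get_calibration("wrist");im=imaging.snapshot("wrist")
cv2.imwrite("pics/w1.png",im[:,:,::-1])
json.dump({k:np.array(v).tolist() for k,v in c.items()},open("w1.json","w"))
o=robot.get_obs();print(o["time"],o["tool_pos"],o["ee_rot"])
E
```

```text
2.025 [0.59365714 0.12597985 0.24881761] [-3.13936971e+00  5.17173441e-04  8.36005447e-01]
```

View pics/w1.png

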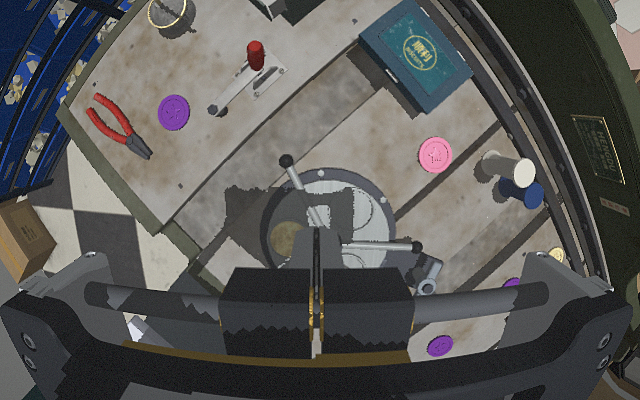

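The wrist view shows the spoke2 ball at (287,161), the spoke1 ball at (417,247) and the post screw at (427,288). The fingers hide the hub. I'll cross-check these positions against the top view.

Run:
```python
from h import *
import json
c=json.load(open("w1.json"))
print(wonz(c,287,161,.032),wonz(c,417,247,.032),wonz(c,427,288,.064))
H=np.array([.5486,.0509])
def f(p,z,r=.096):
    a=np.radians(p);return (H[0]+r*np.cos(a),H[1]+r*np.sin(a),z,p)
for z in (.12,.053):print(rel([f(50,z)]))
```

```text
[0.58282245 0.16553754] [ 0.63296788 -0.03429893] [ 0.60975463 -0.07580923]
[([0.0101, 0.0137, 0.1288], [-0.0022, 0.0005, -0.0367])]
[([0.0101, 0.0138, 0.1958], [-0.0022, 0.0005, -0.0367])]
```

Request:
drive_tool --series '[[0,[0.005,0.007,0.04],[-0.001,0,-0.02]],[0,[0.01,0.0137,0.085],[-0.0022,0,-0.037]],[0,[0.01,0.0137,0.13],[-0.0022,0,-0.037]],[0,[0.01,0.0137,0.17],[-0.0022,0,-0.037]],[0,[0.01,0.0137,0.1965],[-0.0022,0,-0.037]]]'

```text
time: 2.65
tool_pos: [0.6078, 0.1192, 0.0515]
ee_rot: [3.142, 0.004, 0.868]
wrist_force: [0.0, -0.3, 0.2]
width: 0.0006
finger_force: 0.0
```

```bash
cat >> h.py <<'E'
H=np.array([.5486,.0509])
def f(p,z=.052,r=.096):
    a=np.radians(p);return (H[0]+r*np.cos(a),H[1]+r*np.sin(a),z,p)
E
python3 - <<'E'
from h import *
o=robot.get_obs();print(o["tool_pos"],o["ee_rot"],o["wrist_force"])
for p in rel([f(a) for a in (56,66,76,86,96)]):print(p)
E
```

```text
[0.60783301 0.11921627 0.0515    ] [3.14154812 0.0035092  0.86843646] [ 0.01187206 -0.29155456  0.18950466]
([0.005, -0.0115, -0.0005], [-0.0001, 0.0035, -0.1089])
([0.0018, -0.0279, -0.0005], [-0.0005, 0.0035, -0.2835])
([-0.0043, -0.0435, -0.0005], [-0.0008, 0.0035, -0.458])
([-0.013, -0.0578, -0.0005], [-0.0011, 0.0034, -0.6325])
([-0.024, -0.0704, -0.0004], [-0.0014, 0.0033, -0.8071])
```

Request:
drive_tool --series '[[0,[0,0,0],[0,0,0]],[0,[0,0,0],[0,0,0]]]'

```text
time: 2.9
tool_pos: [0.6102, 0.1202, 0.0554]
ee_rot: [3.138, -0.001, 0.869]
wrist_force: [-0.5, -0.1, 0.9]
width: 0.0007
finger_force: 0.0
```

Run:
```python
from h import *
o=robot.get_obs();print(o["tool_pos"],o["ee_rot"],o["wrist_force"])
for p in rel([f(a) for a in (56,66,76,86,96)]):print(p)
```

```text
[0.61015403 0.12021194 0.05540208] [ 3.13803363e+00 -6.72844404e-04  8.68992087e-01] [-0.54869583 -0.10184884  0.87363852]
([0.0028, -0.0127, 0.0034], [0.0036, -0.0005, -0.1084])
([-0.0005, -0.0291, 0.0033], [0.0036, -0.0002, -0.2829])
([-0.0065, -0.0447, 0.0032], [0.0037, 0.0002, -0.4575])
([-0.0152, -0.059, 0.0032], [0.0037, 0.0005, -0.632])
([-0.0262, -0.0716, 0.0031], [0.0036, 0.0008, -0.8065])
```

Request:
drive_tool --series '[[0,[0.003,-0.0125,0.0035],[0.0036,0,-0.108]],[0,[0,-0.029,0.0035],[0.0036,0,-0.283]],[0,[-0.0065,-0.0445,0.0035],[0.0036,0,-0.457]],[0,[-0.015,-0.059,0.0035],[0.0036,0,-0.632]],[0,[-0.026,-0.0715,0.0035],[0.0036,0,-0.806]]]'

```text
time: 3.52
tool_pos: [0.5403, 0.1476, 0.0533]
ee_rot: [3.136, -0.0, 1.682]
wrist_force: [2.4, 0.3, 1.3]
width: 0.0006
finger_force: 1.0
```

```bash
cat >> h.py <<'E'
def st():
    o=robot.get_obs();d=o["tool_pos"][:2]-H
    print(o["time"],o["tool_pos"].round(4),np.degrees(o["ee_rot"]).round(2),"F",o["wrist_force"].round(1),"r",np.hypot(*d).round(4),"phi",np.degrees(np.arctan2(d[1],d[0])).round(1),"j6",o["joint_positions"][5].round(2))
E
python3 - <<'E'
from h import *
st()
for p in rel([f(a) for a in (106,116,126,136,146)]):print(p)
E
```

```text
3.525 [0.5403 0.1476 0.0533] [179.69  -0.    96.35] F [2.4 0.3 1.3] r 0.097 phi 94.9 j6 0.05
([-0.0024, -0.0186, 0.0012], [0.0054, 0.0005, -0.1683])
([-0.0066, -0.0347, 0.0011], [0.0053, 0.0009, -0.3429])
([-0.0136, -0.05, 0.001], [0.0052, 0.0014, -0.5174])
([-0.0231, -0.0637, 0.0009], [0.0051, 0.0019, -0.6919])
([-0.0348, -0.0756, 0.0009], [0.005, 0.0023, -0.8665])
```

Request:
drive_tool --series '[[0,[-0.002,-0.0175,0.001],[0.005,0,-0.168]],[0,[-0.0065,-0.034,0.001],[0.005,0.001,-0.343]],[0,[-0.0135,-0.049,0.001],[0.005,0.001,-0.517]],[0,[-0.023,-0.063,0.001],[0.005,0.002,-0.692]],[0,[-0.035,-0.075,0.001],[0.005,0.002,-0.866]]]'

```text
time: 4.15
tool_pos: [0.4695, 0.1051, 0.053]
ee_rot: [3.141, -0.0, 2.548]
wrist_force: [2.4, 1.3, 3.1]
width: 0.0007
finger_force: 2.0
```

Run:
```python
from h import *
st()
for p in rel([f(a) for a in (156,166,176,186,196)]):print(p)
```

```text
4.15 [0.4695 0.1051 0.053 ] [179.94  -0.   145.99] F [2.4 1.3 3.1] r 0.0959 phi 145.6 j6 -0.88
([-0.0014, -0.0174, 0.001], [0.001, 0.0, -0.1748])
([-0.0057, -0.0336, 0.001], [0.001, 0.0001, -0.3493])
([-0.0128, -0.0487, 0.001], [0.001, 0.0002, -0.5238])
([-0.0224, -0.0624, 0.0009], [0.001, 0.0003, -0.6984])
([-0.0343, -0.0743, 0.0009], [0.001, 0.0004, -0.8729])
```

Request:
drive_tool --series '[[0,[-0.0015,-0.0175,0.001],[0.001,0,-0.175]],[0,[-0.0055,-0.0335,0.001],[0.001,0,-0.349]],[0,[-0.013,-0.0485,0.001],[0.001,0,-0.524]],[0,[-0.0225,-0.0625,0.001],[0.001,0,-0.698]],[0,[-0.0345,-0.0745,0.001],[0.001,0,-0.873]]]'

```text
time: 4.78
tool_pos: [0.4571, 0.0237, 0.0528]
ee_rot: [-3.14, 0.002, -2.863]
wrist_force: [2.4, 3.2, 4.2]
width: 0.0006
finger_force: 2.0
```

Run:
```python
from h import *
st()
for p in rel([f(a) for a in (204,210,215,218,218)]):print(p)
```

```text
4.775 [0.4571 0.0237 0.0528] [-1.7992e+02  1.3000e-01 -1.6401e+02] F [2.4 3.2 4.2] r 0.0955 phi -163.4 j6 -1.92
([-0.0004, -0.0124, 0.0008], [-0.0016, 0.0021, -0.1399])
([-0.0023, -0.0223, 0.0008], [-0.0017, 0.002, -0.2446])
([-0.0047, -0.0303, 0.0008], [-0.0018, 0.002, -0.3318])
([-0.0065, -0.035, 0.0008], [-0.0018, 0.0019, -0.3842])
([-0.0065, -0.035, 0.0008], [-0.0018, 0.0019, -0.3842])
```

Request:
drive_tool --series '[[0,[-0.0005,-0.0125,0.001],[0,0.002,-0.14]],[0,[-0.0025,-0.0225,0.001],[0,0.002,-0.245]],[0,[-0.0045,-0.03,0.001],[0,0.002,-0.332]],[0,[-0.0065,-0.035,0.001],[0,0.002,-0.384]],[0,[-0.0065,-0.035,0.001],[0,0.002,-0.384]]]'

```text
time: 5.4
tool_pos: [0.472, -0.0089, 0.051]
ee_rot: [-3.14, -0.004, -2.485]
wrist_force: [0.0, 1.4, 1.6]
width: 0.0004
finger_force: 0.6
```

Run:
```python
from h import *
import json
st()
c=imaging.get_calibration("wrist");im=imaging.snapshot("wrist")
cv2.imwrite("pics/w2.png",im[:,:,::-1])
json.dump({k:np.array(v).tolist() for k,v in c.items()},open("w2.json","w"))
t=imaging.snapshot("top");cv2.imwrite("pics/t2.png",t[:,:,::-1])
a=cv2.resize(t[160:270,245:375,::-1],(591,500),interpolation=cv2.INTER_CUBIC)
cv2.imwrite("pics/t2c.png",cv2.resize(t[160:270,245:375,::-1],None,fx=5,fy=5,interpolation=cv2.INTER_CUBIC))
```

```text
5.4 [ 0.472  -0.0089  0.051 ] [-179.9    -0.22 -142.37] F [0.  1.4 1.6] r 0.0972 phi -142.0 j6 -2.36
```

View pics/t2c.png

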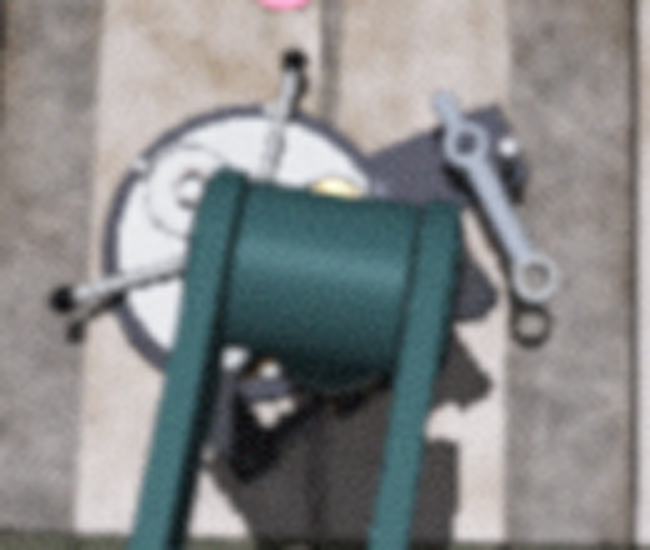

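View pics/w2.png

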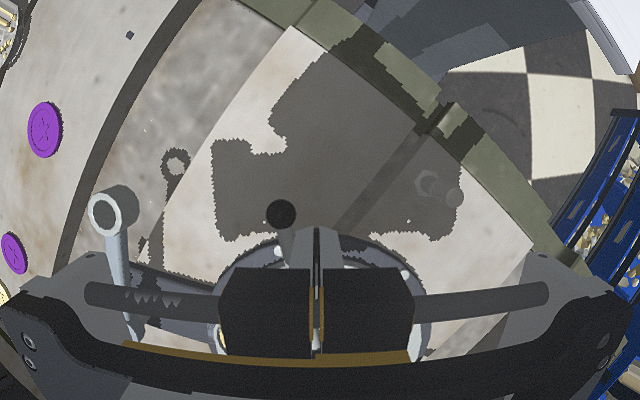

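The top crop shows balls at (293,61) and (65,299), with the medal just peeking out at (335,187) under the robot's link. In the wrist view the pushed ball is at (281,213) and the bolt stands clear at (437,188).

Run:
```python
from h import *
import json
c=imaging.get_calibration("top")
g=lambda P:(P.round(4),np.hypot(*(P-H)).round(4),np.degrees(np.arctan2(*(P-H)[::-1])).round(1))
for u,v in((293,61),(65,299)):print(g(onz(c,(u+.5)/5-.5+245,(v+.5)/5-.5+160,.032)[:2]))
print(g(wonz(json.load(open("w2.json")),281,213,.032)))
```

```text
(array([0.6668, 0.0282]), np.float64(0.1204), np.float64(-10.9))
(array([0.5127, 0.163 ]), np.float64(0.1177), np.float64(107.8))
(array([ 0.4694, -0.0373]), np.float64(0.1185), np.float64(-131.9))
```

Run:
```python
from h import *
st()
for p in rel([f(220.5),f(222.5)]):print(p)
```

```text
5.5 [ 0.4702 -0.0087  0.0491] [ 179.95   -0.42 -142.37] F [ 1.1 -0.6 -0.4] r 0.0984 phi -142.7 j6 -2.36
([-0.0025, -0.0054, -0.0029], [0.001, -0.0073, -0.0502])
([-0.0028, -0.0088, -0.0029], [0.0011, -0.0072, -0.0851])
```

Request:
drive_tool --series '[[0,[-0.0025,-0.0055,-0.002],[0,-0.005,-0.05]],[0,[-0.003,-0.009,-0.002],[0,-0.005,-0.085]],[0,[-0.003,-0.009,-0.002],[0,-0.005,-0.085]],[0,[-0.003,-0.002,-0.002],[0,-0.005,-0.085]],[0,[-0.003,0.006,-0.002],[0,-0.005,-0.085]]]'

```text
time: 6.12
tool_pos: [0.4679, -0.0013, 0.0495]
ee_rot: [3.138, -0.003, -2.4]
wrist_force: [0.5, 1.0, 0.3]
width: 0.0002
finger_force: 0.0
```

Run:
```python
from h import *
st()
# view pose: camera (74mm along tool x) placed to see hub, post and balls; yaw 130 deg
print(rel([(.50,-.02,.14,180),(.47,-.0,.25,150),(.42,.07,.30,150)]))
for P in [(.5486,.0509,.052),(.6095,-.079,.064),(.667,.04,.032),(.48,-.047,.032),(.57,.004,.029)]:
  for pose in [(.42,.05,.30,150),(.47,.17,.30,120),(.62,.12,.30,60),(.50,.17,.30,110)]:
    R=Rot.from_euler("xyz",[np.pi,0,np.radians(pose[3])])
    M=np.array([[0,.968,.25],[1,0,0],[0,.25,-.968]])
    c=dict(intrinsics=imaging.get_calibration("wrist")["intrinsics"],position=np.array(pose[:3])+R.apply([.074,0,-.153]),rotation=Rot.from_matrix(R.as_matrix()@M).as_euler("xyz"))
    print(pose,np.round(wproj(c,P)))
```

```text
6.125 [ 0.4679 -0.0013  0.0495] [ 179.81   -0.2  -137.5 ] F [0.5 1.  0.3] r 0.0961 phi -147.1 j6 -2.44
[([-0.0107, -0.0351, -0.0906], [0.0019, -0.0046, 0.7418]), ([-0.0017, 0.0003, -0.2005], [0.0007, -0.0051, 1.2654]), ([-0.012, 0.0858, -0.2502], [0.0007, -0.0051, 1.2654])]
(0.42, 0.05, 0.3, 150) [362. 254.]
(0.47, 0.17, 0.3, 120) [322. 274.]
(0.62, 0.12, 0.3, 60) [297. 244.]
(0.5, 0.17, 0.3, 110) [319. 265.]
(0.42, 0.05, 0.3, 150) [305. 325.]
(0.47, 0.17, 0.3, 120) [314. 351.]
(0.62, 0.12, 0.3, 60) [377. 297.]
(0.5, 0.17, 0.3, 110) [327. 345.]
(0.42, 0.05, 0.3, 150) [386. 307.]
(0.47, 0.17, 0.3, 120) [381. 303.]
(0.62, 0.12, 0.3, 60) [372. 206.]
(0.5, 0.17, 0.3, 110) [387. 287.]
(0.42, 0.05, 0.3, 150) [279. 242.]
(0.47, 0.17, 0.3, 120) [254. 294.]
(0.62, 0.12, 0.3, 60) [293. 306.]
(0.5, 0.17, 0.3, 110) [258. 296.]
(0.42, 0.05, 0.3, 150) [339. 272.]
(0.47, 0.17, 0.3, 120) [318. 295.]
(0.62, 0.12, 0.3, 60) [326. 257.]
(0.5, 0.17, 0.3, 110) [322. 287.]
```

Run:
```python
from h import *
print(*rel([(.468,-.001,.12,222),(.47,-.02,.2,203),(.49,-.05,.25,193),(.50,-.08,.25,183),(.51,-.1,.25,173)]),sep="\n")
```

```text
([-0.0, 0.0004, -0.0705], [0.0034, -0.0035, 0.0088])
([0.0116, -0.0147, -0.1505], [0.0028, -0.004, 0.3404])
([0.0173, -0.0501, -0.2006], [0.0024, -0.0043, 0.5149])
([0.0302, -0.079, -0.2006], [0.002, -0.0045, 0.6895])
([0.0363, -0.1005, -0.2007], [0.0017, -0.0047, 0.864])
```

Request:
drive_tool --series '[[0,[0,0.0005,-0.06],[0,0,0.01]],[0,[0.004,-0.005,-0.12],[0,0,0.17]],[0,[0.0117,-0.03,-0.17],[0,0,0.34]],[0,[0.025,-0.06,-0.2],[0,0,0.515]],[0,[0.036,-0.1,-0.2],[0,0,0.69]]]'

```text
time: 6.75
tool_pos: [0.5118, -0.1002, 0.2539]
ee_rot: [-3.139, 0.003, -3.094]
wrist_force: [-0.2, 0.9, -0.9]
width: 0.0003
finger_force: 0.0
```

Run:
```python
from h import *
st()
print(*rel([(.53,-.14,.25,173),(.55,-.17,.25,163),(.57,-.19,.25,153),(.58,-.2,.25,143),(.58,-.2,.25,133)]),sep="\n")
```

```text
6.75 [ 0.5118 -0.1002  0.2539] [-1.7987e+02  1.7000e-01 -1.7726e+02] F [-0.2  0.9 -0.9] r 0.1555 phi -103.7 j6 -1.92
([-0.0162, -0.0407, 0.004], [-0.002, 0.0032, 0.17])
([-0.0348, -0.0716, 0.0041], [-0.0018, 0.0034, 0.3445])
([-0.0538, -0.0925, 0.0042], [-0.0015, 0.0035, 0.519])
([-0.0633, -0.103, 0.0043], [-0.0012, 0.0037, 0.6936])
([-0.0633, -0.103, 0.0043], [-0.0008, 0.0038, 0.8681])
```

Request:
drive_tool --series '[[0,[-0.016,-0.04,0.004],[-0.002,0.003,0.17]],[0,[-0.035,-0.07,0.004],[-0.002,0.003,0.345]],[0,[-0.054,-0.09,0.004],[-0.002,0.003,0.52]],[0,[-0.063,-0.103,0.004],[-0.002,0.003,0.694]],[0,[-0.063,-0.103,0.004],[-0.002,0.003,0.868]]]'

```text
time: 7.38
tool_pos: [0.5789, -0.1997, 0.2441]
ee_rot: [-3.138, -0.008, 2.319]
wrist_force: [-0.3, 0.4, -0.6]
width: 0.0007
finger_force: 0.0
```

Request:
drive_tool --series '[[0,[0,0,0],[0,0,0.17]],[0,[0,0,0],[0,0,0.2]],[0,[0,0,0],[0,0,0.2]],[0,[0,0,0],[0,0,0.2]]]'

```text
time: 7.88
tool_pos: [0.5786, -0.1992, 0.2451]
ee_rot: [-3.137, -0.006, 2.127]
wrist_force: [0.4, -0.4, -0.7]
width: 0.001
finger_force: 0.0
```

Run:
```python
from h import *
import json
st()
c=imaging.get_calibration("wrist");im=imaging.snapshot("wrist")
cv2.imwrite("pics/w3.png",im[:,:,::-1])
json.dump({k:np.array(v).tolist() for k,v in c.items()},open("w3.json","w"))
```

```text
7.875 [ 0.5786 -0.1992  0.2451] [-179.75   -0.35  121.88] F [ 0.4 -0.4 -0.7] r 0.2519 phi -83.2 j6 -0.98
```

View pics/w3.png

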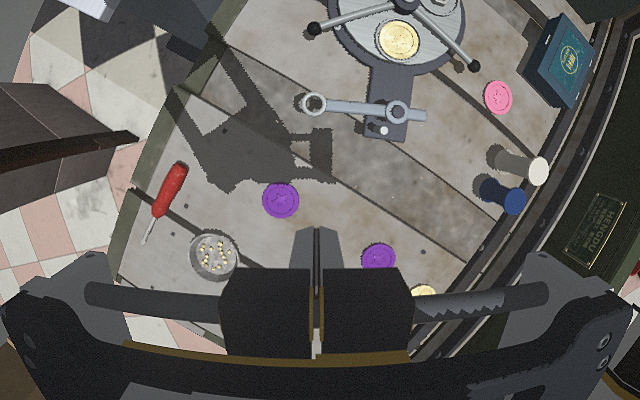

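A clear view: medal at (398,40), hub at (403,4), spoke2 ball at (314,29), spoke0 ball at (475,66), post screw at (397,112) and bush at (313,103). I'll measure the angles in this one picture.

Run:
```python
from h import *
import json
c=json.load(open("w3.json"));im=cv2.imread("pics/w3.png")
hsv=cv2.cvtColor(im,cv2.COLOR_BGR2HSV)
m=cv2.inRange(hsv,(18,60,120),(35,255,255));m[70:]=0;m[:,:360]=0;m[:,440:]=0
ct=max(cv2.findContours(m,0,1)[0],key=cv2.contourArea);pts=cv2.convexHull(ct)[:,0]
W=np.array([wonz(c,u,v,.029) for u,v in pts]);(mc,mr)=cv2.minEnclosingCircle(W.astype(np.float32));print("medal",mc,mr,len(pts))
def ball(u,v):
    g=cv2.cvtColor(im,cv2.COLOR_BGR2GRAY);r=12;b=(g[v-r:v+r+1,u-r:u+r+1]<45).astype(np.uint8)
    b=cv2.morphologyEx(b,cv2.MORPH_OPEN,np.ones((5,5)))
    n,l,s,ce=cv2.connectedComponentsWithStats(b);k=1+np.argmax(s[1:,4]);return ce[k]+[u-r,v-r],s[k]
b2,s=ball(314,29);print(b2,s);b0,s=ball(475,66);print(b0,s)
A=wonz(c,*b2,.032);B=wonz(c,*b0,.032)
M=(A+B)/2;d=B-A;L=np.hypot(*d);print("ball dist",L,"exp .2061")
n=np.array([d[1],-d[0]])/L   # toward medal side
n*=np.sign(n@(np.array(mc)-M)) or 1
hub=M-n*.0595 if n@(M-H)>0 else M+n*.0595
print("hub from balls",hub,"H",H)
axis=M-hub;axis/=np.hypot(*axis);th=np.degrees(np.arctan2(axis[1],axis[0]))
for n_,p in dict(post=wonz(c,397,112,.064),posthubpx=wonz(c,403,4,.052),medal=np.array(mc),bush=wonz(c,313,103,.062)).items():
    e=p-hub;print(n_,p.round(4),np.hypot(*e).round(4),np.degrees(np.arctan2(e[1],e[0])).round(2))
print("nest axis",th)
cv2.imwrite("pics/w3c.png",cv2.resize(im[0:150,280:500],None,fx=3.6,fy=3.6,interpolation=cv2.INTER_CUBIC))
```

```text
medal (0.5694267749786377, 0.003568034851923585) 0.025283224880695343 21Traceback (most recent call last):
  File "<stdin>", line 12, in <module>
  File "<stdin>", line 11, in ball
    return _wrapfunc(a, 'argmax', axis=axis, out=out, **kwds)
    return bound(*args, **kwds)
ValueError: attempt to get argmax of an empty sequence
```

```bash
cat > m.py <<'E'
from h import *
import json
c=json.load(open("w3.json"));im=cv2.imread("pics/w3.png")
print(im[22:36:2,306:324:2].max(-1))
cv2.imwrite("pics/w3c.png",cv2.resize(im[0:150,280:500],None,fx=3.6,fy=3.6,interpolation=cv2.INTER_CUBIC))
E
python3 m.py
```

```text
[[161 171 110  37  29  39 117 132 144]
 [169  75  36  40  44  46  30 167 190]
 [154  22  36  29  57  46  37 119 172]
 [151  26  47  44  65  54  39  38 139]
 [ 65  33  32  41  38  47  46  29  80]
 [ 84  53  33  32  41  43  33  47 188]
 [ 77  76  36  26  33  23  75 120 176]]
```

View pics/w3c.png

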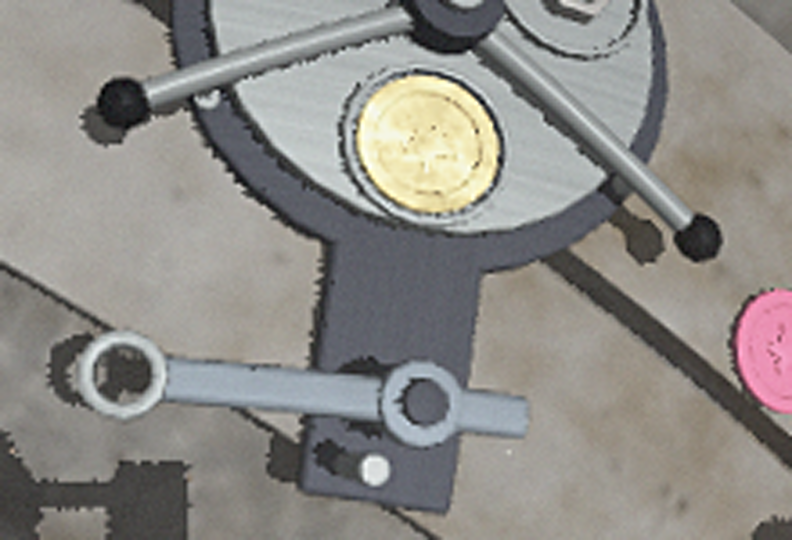

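The crop (3.6x) shows ball spoke2 at (123,101), ball spoke0 at (698,238), post screw at (426,401), bush at (122,374) and medal at (429,143). The medal lies a little to the right within its nest.

```bash
cat > m.py <<'E'
from h import *
import json
c=json.load(open("w3.json"))
px=lambda u,v:((u+.5)/3.6-.5+280,(v+.5)/3.6-.5)
A=wonz(c,*px(123,101),.032);B=wonz(c,*px(698,238),.032)
d=B-A;L=np.hypot(*d);print("A,B",A,B,"dist",L,"exp .2061")
n=np.array([d[1],-d[0]])/L;M=(A+B)/2;n*=np.sign(n@(M-H));hub=M-n*.0595
print("hub",hub,"axis",np.degrees(np.arctan2(n[1],n[0])).round(2))
for k,p in dict(post=wonz(c,*px(426,401),.064),collar=wonz(c,*px(421,403),.058),medal=wonz(c,*px(429,143),.029),bush=wonz(c,*px(122,374),.062)).items():
    e=p-hub;print(k,p.round(4),np.hypot(*e).round(4),np.degrees(np.arctan2(e[1],e[0])).round(2))
E
python3 m.py
```

```text
A,B [ 0.47718287 -0.04246202] [0.66723546 0.03669876] dist 0.2058796211909937 exp .2061
hub [0.5493314 0.0520443] axis -67.39
post [ 0.6088 -0.0797] 0.1446 -65.69
collar [ 0.6091 -0.0801] 0.145 -65.68
medal [0.5696 0.0037] 0.0524 -67.27
bush [ 0.5275 -0.1232] 0.1766 -97.12
```

```bash
cat >> h.py <<'E'
HB=np.array([.5493,.0520])
def g(th,perp,z=.052,r=.097,yaw=None):
    a=np.radians(th);p=HB+r*np.array([np.cos(a),np.sin(a)])+perp*np.array([np.sin(a),-np.cos(a)]);return (*p,z,th+180 if yaw is None else yaw)
E
python3 - <<'E'
from h import *
st()
print(g(-5.7,.03))
print(*rel([(.60,-.15,.2,130),(.61,-.1,.18,140),(.625,-.05,.16,150),(.643,0,.15,160),g(-5.7,.03,.14,yaw=170)]),sep="\n")
E
```

```text
7.925 [ 0.5786 -0.1992  0.2451] [-179.75   -0.35  121.86] F [-0.9  0.4  1.1] r 0.2519 phi -83.2 j6 -0.98
(np.float64(0.6428407977939298), np.float64(0.012514317176030226), 0.052, 174.3)
([0.0302, 0.0444, 0.0451], [-0.0039, -0.0064, -0.142])
([0.0673, 0.0794, 0.0652], [-0.0033, -0.0067, -0.3166])
([0.1017, 0.1186, 0.0852], [-0.0027, -0.007, -0.4911])
([0.1346, 0.1603, 0.0952], [-0.0021, -0.0073, -0.6656])
([0.1453, 0.1668, 0.1053], [-0.0015, -0.0075, -0.8402])
```

Request:
drive_tool --series '[[0,[0.03,0.044,0.045],[-0.003,-0.007,-0.142]],[0,[0.067,0.08,0.065],[-0.003,-0.007,-0.317]],[0,[0.1,0.115,0.085],[-0.003,-0.007,-0.491]],[0,[0.13,0.15,0.095],[-0.002,-0.007,-0.666]],[0,[0.145,0.167,0.105],[-0.002,-0.007,-0.84]]]'

```text
time: 8.55
tool_pos: [0.6436, 0.0148, 0.1396]
ee_rot: [3.14, -0.001, 2.975]
wrist_force: [0.6, -0.0, 0.4]
width: 0.0005
finger_force: 0.0
```

Run:
```python
from h import *
st()
print(*rel([g(-5.7,.032,.10),g(-5.7,.032,.052)]),sep="\n")
```

```text
8.55 [0.6436 0.0148 0.1396] [ 1.7994e+02 -4.0000e-02  1.7044e+02] F [ 0.6 -0.   0.4] r 0.1017 phi -20.8 j6 -1.47
([0.0002, -0.0044, 0.0396], [0.0011, -0.0007, -0.0673])
([0.0002, -0.0045, 0.0876], [0.0011, -0.0007, -0.0673])
```

Request:
drive_tool --series '[[0,[0,-0.0045,0.03],[0,0,-0.067]],[0,[0,-0.0045,0.06],[0,0,-0.067]],[0,[0,-0.0045,0.0875],[0,0,-0.067]],[0,[0,-0.0045,0.0875],[0,0,-0.067]],[0,[0,-0.0045,0.0875],[0,0,-0.067]]]'

```text
time: 9.18
tool_pos: [0.6433, 0.0077, 0.0539]
ee_rot: [3.141, 0.001, 3.033]
wrist_force: [-1.0, 0.6, 1.2]
width: 0.0004
finger_force: 0.0
```

Run:
```python
from h import *
st()
print(*rel([g(-5.7,.025),g(-5.7,.0178)]),sep="\n")
```

```text
9.175 [0.6433 0.0077 0.0539] [1.7996e+02 8.0000e-02 1.7378e+02] F [-1.   0.6  1.2] r 0.1041 phi -24.5 j6 -1.54
([0.001, 0.0098, 0.0019], [0.0007, 0.0014, -0.009])
([0.0011, 0.017, 0.0019], [0.0007, 0.0014, -0.009])
```

Request:
drive_tool --series '[[0,[0.001,0.006,0.002],[0,0,-0.009]],[0,[0.001,0.011,0.002],[0,0,-0.009]],[0,[0.001,0.0145,0.002],[0,0,-0.009]],[0,[0.001,0.0145,0.002],[0,0,-0.009]]]'

```text
time: 9.68
tool_pos: [0.6433, 0.0227, 0.051]
ee_rot: [3.141, 0.0, 3.042]
wrist_force: [-0.2, -0.0, 0.1]
width: 0.0001
finger_force: 0.0
```

Run:
```python
from h import *
st();imaging.snapshot("top");st();imaging.snapshot("top");st()
print(*rel([g(-5.7,.0178)]),sep="\n");print(robot.get_obs()["finger_force"])
```

```text
9.675 [0.6433 0.0227 0.051 ] [1.7996e+02 1.0000e-02 1.7432e+02] F [-0.2 -0.   0.1] r 0.0988 phi -16.6 j6 -1.52
9.725 [0.6432 0.0225 0.0508] [ 1.7997e+02 -1.0000e-02  1.7430e+02] F [0.2 0.  0.6] r 0.0988 phi -16.7 j6 -1.52
9.775 [0.6432 0.0224 0.0508] [ 1.7997e+02 -1.0000e-02  1.7429e+02] F [-0.2 -0.2 -0.5] r 0.0988 phi -16.8 j6 -1.52
([-0.0006, 0.0024, -0.0012], [0.0006, -0.0002, -0.0001])
0.0
```

Request:
drive_tool --series '[[0,[0,0.001,0],[0,0,0]],[0,[0,0.002,0],[0,0,0]],[0,[0,0.0025,0],[0,0,0]],[0,[0,0.0025,0],[0,0,0]]]'

```text
time: 10.28
tool_pos: [0.6434, 0.0245, 0.0507]
ee_rot: [3.141, -0.0, 3.042]
wrist_force: [0.3, -2.2, 0.1]
width: 0.0001
finger_force: 0.5
```

Run:
```python
from h import *
st()
print(*rel([g(-5.7,.0178)]),sep="\n");print(robot.get_obs()["finger_force"])
```

```text
10.275 [0.6434 0.0245 0.0507] [ 1.7999e+02 -2.0000e-02  1.7427e+02] F [ 0.3 -2.2  0.1] r 0.0984 phi -15.6 j6 -1.52
([-0.0006, 0.0002, -0.0013], [0.0002, -0.0003, -0.0005])
0.5019158497452736
```

Run:
```python
from h import *
print(*rel([g(-5.7,.034,.055),g(-5.7,.036,.11),(.637,-.03,.16,165),(.62,-.08,.19,155),(.605,-.13,.22,145),(.59,-.18,.24,135),(.58,-.2,.245,125),(.58,-.2,.245,122)]),sep="\n")
```

```text
([-0.0006, -0.016, -0.0043], [0.0002, -0.0003, -0.0005])
([-0.0006, -0.018, -0.0593], [0.0002, -0.0003, -0.0005])
([0.001, -0.0548, -0.1093], [0.0002, -0.0003, 0.1618])
([0.0129, -0.1063, -0.1394], [0.0002, -0.0004, 0.3364])
([0.0229, -0.1575, -0.1694], [0.0002, -0.0004, 0.5109])
([0.0328, -0.2088, -0.1894], [0.0001, -0.0004, 0.6854])
([0.0408, -0.2297, -0.1944], [0.0001, -0.0004, 0.86])
([0.0408, -0.2297, -0.1944], [0.0001, -0.0004, 0.9123])
```

Request:
drive_tool --series '[[0,[0,-0.016,-0.004],[0,0,0]],[0,[0,-0.018,-0.06],[0,0,0]],[0,[0.001,-0.04,-0.11],[0,0,0.16]],[0,[0.013,-0.09,-0.14],[0,0,0.336]],[0,[0.023,-0.14,-0.17],[0,0,0.511]]]'

```text
time: 10.9
tool_pos: [0.6061, -0.114, 0.2226]
ee_rot: [3.14, 0.001, 2.526]
wrist_force: [0.5, -0.4, 0.4]
width: 0.0005
finger_force: 0.0
```

Request:
drive_tool --series '[[0,[-0.018,-0.049,-0.02],[0,0,0.17]],[0,[-0.022,-0.08,-0.025],[0,0,0.34]],[0,[-0.022,-0.08,-0.025],[0,0,0.4]],[0,[-0.022,-0.08,-0.025],[0,0,0.4]],[0,[-0.022,-0.08,-0.025],[0,0,0.4]]]'

```text
time: 11.52
tool_pos: [0.5787, -0.1906, 0.2456]
ee_rot: [3.141, -0.001, 2.132]
wrist_force: [-0.1, 0.5, 0.2]
width: 0.0006
finger_force: 0.0
```

Run:
```python
from h import *
import json
st()
c=imaging.get_calibration("wrist");im=imaging.snapshot("wrist")[:,:,::-1]
cv2.imwrite("pics/w4.png",im)
json.dump({k:np.array(v).tolist() for k,v in c.items()},open("w4.json","w"))
u,v=[x for x in wproj(c,(.6088,-.0797,.064))];print(u,v,wproj(c,(.5493,.052,.05)))
cv2.imwrite("pics/w4c.png",cv2.resize(im[0:150,280:500],None,fx=3.6,fy=3.6,interpolation=cv2.INTER_CUBIC))
```

```text
11.525 [ 0.5787 -0.1906  0.2456] [ 1.7999e+02 -5.0000e-02  1.2214e+02] F [-0.1  0.5  0.2] r 0.2433 phi -82.9 j6 -0.97
393.2497335460759 116.87818065698562 (np.float64(404.97581383000073), np.float64(0.5865540316017359))
```

View pics/w4c.png

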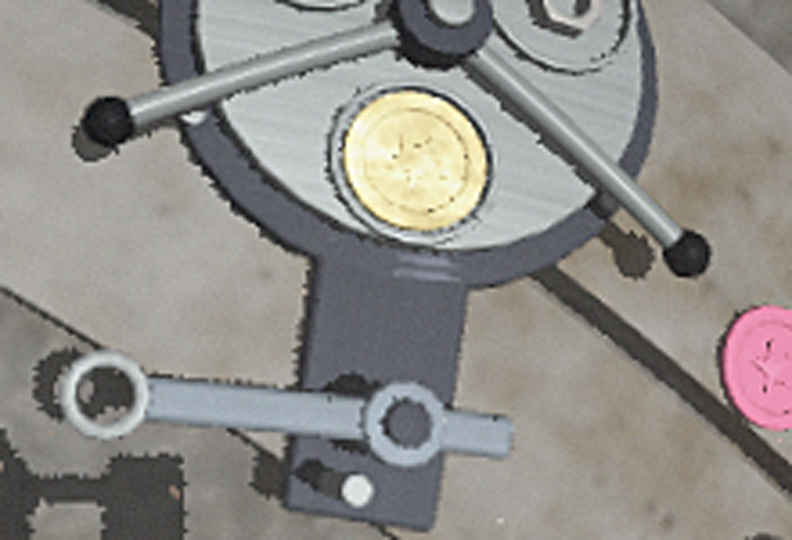

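The balls are at (108,121) and (687,253), the post screw at (409,421), the bush at (104,394) and the medal at (417,160).

```bash
sed -e 's/w3.json/w4.json/;s/px(123,101)/px(108,121)/;s/px(698,238)/px(687,253)/;s/px(426,401)/px(409,421)/;s/px(421,403)/px(404,424)/;s/px(429,143)/px(417,160)/;s/px(122,374)/px(104,394)/' m.py > m4.py; python3 m4.py
python3 - <<'E'
from h import *
st();P=np.array([.6088,-.0797])
def a(th,off,z,r=.06,yaw=None):
    t=np.radians(th);p=P+r*np.array([np.cos(t),np.sin(t)])+off*np.array([-np.sin(t),np.cos(t)]);return (*p,z,yaw or th)
for z in(.068,):
  for q in [a(208,.04,.12,yaw=122),a(208,.04,z,yaw=132),a(208,.04,z,yaw=160)]:print(q[:2],rel([q]))
E
```

```text
A,B [ 0.47772533 -0.04349632] [0.66717631 0.03782015] dist 0.2061650874682257 exp .2061
hub [0.54898258 0.05183816] axis -66.77
post [ 0.6086 -0.0794] 0.1442 -65.57
collar [ 0.609  -0.0802] 0.1451 -65.55
medal [0.57  0.004] 0.0523 -66.29
bush [ 0.5271 -0.1231] 0.1763 -97.13
11.575 [ 0.5788 -0.1903  0.2455] [ 1.7999e+02 -5.0000e-02  1.2215e+02] F [0.6 0.2 0.6] r 0.2431 phi -82.9 j6 -0.97
(np.float64(0.5746020069399), np.float64(-0.1431861974815105)) [([0.042, 0.0216, 0.1255], [0.0001, -0.0009, 0.0027])]
(np.float64(0.5746020069399), np.float64(-0.1431861974815105)) [([0.0419, 0.0215, 0.1775], [0.0002, -0.0009, -0.1719])]
(np.float64(0.5746020069399), np.float64(-0.1431861974815105)) [([0.0419, 0.0215, 0.1775], [0.0004, -0.0009, -0.6606])]
```

About 1.2° is left. It's worth one more nudge, 2 mm past the last contact.

Run:
```python
from h import *
print(*rel([(.643,.008,.14,170)]),sep="\n")
```

```text
([0.1336, 0.1599, 0.1056], [0.0005, -0.0008, -0.8351])
```

Request:
drive_tool --series '[[0,[0.025,0.035,0.04],[0,0,-0.142]],[0,[0.06,0.075,0.065],[0,0,-0.317]],[0,[0.095,0.11,0.085],[0,0,-0.491]],[0,[0.125,0.145,0.095],[0,0,-0.666]],[0,[0.134,0.16,0.105],[0,0,-0.835]]]'

```text
time: 12.2
tool_pos: [0.6433, 0.0117, 0.1399]
ee_rot: [3.14, -0.001, 2.976]
wrist_force: [-0.1, -0.8, 0.4]
width: 0.0007
finger_force: 0.0
```

Request:
drive_tool --series '[[0,[0,0,0.03],[0,0,-0.075]],[0,[0,0,0.06],[0,0,-0.075]],[0,[0,0,0.0875],[0,0,-0.075]],[0,[0,0,0.0875],[0,0,-0.075]]]'

```text
time: 12.7
tool_pos: [0.6409, 0.0089, 0.0499]
ee_rot: [3.141, -0.007, 3.042]
wrist_force: [0.1, -0.8, 0.8]
width: 0.0004
finger_force: 0.0
```

Run:
```python
from h import *
st()
print(*rel([(.6434,.0205,.051,174.3),(.6434,.0265,.051,174.3)]),sep="\n")
```

```text
12.7 [0.6409 0.0089 0.0499] [179.97  -0.4  174.3 ] F [ 0.1 -0.8  0.8] r 0.1014 phi -24.5 j6 -1.55
([-0.0013, 0.0118, -0.0011], [0.0005, -0.007, 0.0001])
([-0.0007, 0.0178, -0.0011], [0.0005, -0.007, 0.0001])
```

Request:
drive_tool --series '[[0,[-0.001,0.006,-0.001],[0,0,0]],[0,[-0.001,0.012,-0.001],[0,0,0]],[0,[-0.001,0.014,-0.001],[0,0,0]],[0,[-0.001,0.015,-0.001],[0,0,0]],[0,[-0.001,0.015,-0.001],[0,0,0]]]'

```text
time: 13.32
tool_pos: [0.6457, 0.023, 0.0544]
ee_rot: [3.141, 0.0, 3.041]
wrist_force: [0.4, 0.6, 0.1]
width: 0.0003
finger_force: 0.0
```

Run:
```python
from h import *
st()
print(*rel([(.6434,.0265,.051,174.3)]),sep="\n")
```

```text
13.325 [0.6457 0.023  0.0544] [179.96   0.   174.23] F [0.4 0.6 0.1] r 0.101 phi -16.0 j6 -1.52
([0.0026, 0.0033, 0.0034], [0.0006, 0.0001, -0.0012])
```

Request:
drive_tool --series '[[0,[0.0025,0,0.0035],[0,0,0]],[0,[0.0025,0.0015,0.0035],[0,0,0]],[0,[0.0025,0.0028,0.0035],[0,0,0]],[0,[0.0025,0.0036,0.0035],[0,0,0]],[0,[0.0025,0.0036,0.0035],[0,0,0]]]'

```text
time: 13.95
tool_pos: [0.6435, 0.0267, 0.0507]
ee_rot: [3.141, -0.0, 3.041]
wrist_force: [-0.8, -2.2, -1.0]
width: 0.0
finger_force: 0.5
```

Run:
```python
from h import *
st()
print(*rel([(.6434,.0265,.051,174.3)]),sep="\n")
```

```text
13.95 [0.6435 0.0267 0.0507] [ 1.7997e+02 -2.0000e-02  1.7423e+02] F [-0.8 -2.2 -1. ] r 0.0979 phi -14.3 j6 -1.52
([0.0001, -0.0002, -0.0003], [0.0005, -0.0003, -0.0013])
```

Contact was made and the tool is at its target. I'll back off to the viewing pose.

Request:
drive_tool --series '[[0,[0,-0.016,-0.004],[0,0,0]],[0,[0,-0.018,-0.06],[0,0,0]],[0,[0.001,-0.04,-0.11],[0,0,0.16]],[0,[0.013,-0.09,-0.14],[0,0,0.336]],[0,[0.023,-0.14,-0.17],[0,0,0.511]]]'

```text
time: 14.58
tool_pos: [0.6062, -0.112, 0.2228]
ee_rot: [3.14, 0.002, 2.525]
wrist_force: [0.4, 0.0, -0.2]
width: 0.0004
finger_force: 0.0
```

Request:
drive_tool --series '[[0,[-0.018,-0.049,-0.02],[0,0,0.17]],[0,[-0.022,-0.08,-0.025],[0,0,0.34]],[0,[-0.022,-0.08,-0.025],[0,0,0.4]],[0,[-0.022,-0.08,-0.025],[0,0,0.4]],[0,[-0.022,-0.08,-0.025],[0,0,0.4]]]'

```text
time: 15.2
tool_pos: [0.5786, -0.1885, 0.2456]
ee_rot: [3.141, -0.001, 2.131]
wrist_force: [-0.2, -0.7, 0.4]
width: 0.0003
finger_force: 0.0
```

Run:
```python
from h import *
import json
st()
c=imaging.get_calibration("wrist");im=imaging.snapshot("wrist")[:,:,::-1]
cv2.imwrite("pics/w5.png",im)
json.dump({k:np.array(v).tolist() for k,v in c.items()},open("w5.json","w"))
cv2.imwrite("pics/w5c.png",cv2.resize(im[0:150,280:500],None,fx=3.6,fy=3.6,interpolation=cv2.INTER_CUBIC))
```

```text
15.2 [ 0.5786 -0.1885  0.2456] [ 1.7997e+02 -4.0000e-02  1.2209e+02] F [-0.2 -0.7  0.4] r 0.2412 phi -82.9 j6 -0.97
```

View pics/w5c.png

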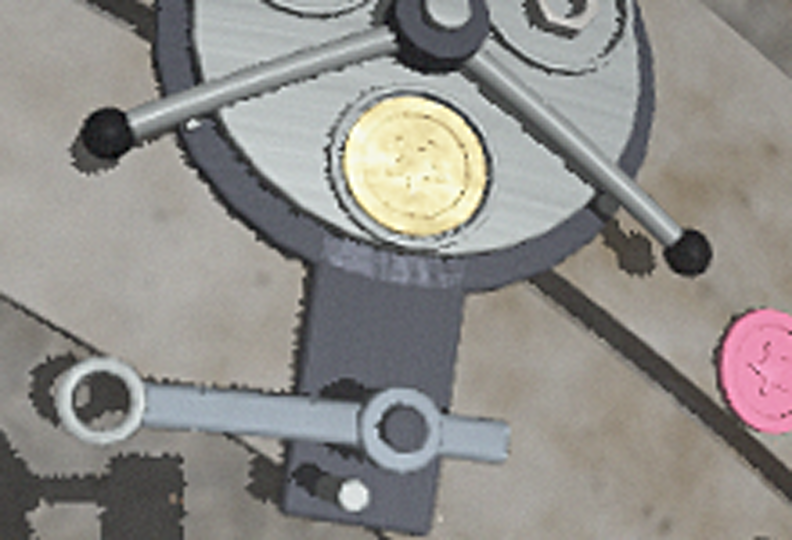

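The balls are at (108,132) and (688,251), the post screw at (405,427), the bush at (101,400) and the medal at (416,166).

```bash
sed -e 's/w3.json/w5.json/;s/px(123,101)/px(108,132)/;s/px(698,238)/px(688,251)/;s/px(426,401)/px(405,427)/;s/px(421,403)/px(400,429)/;s/px(429,143)/px(416,166)/;s/px(122,374)/px(101,400)/' m.py > m5.py; python3 m5.py
cat >> h.py <<'E'
P=np.array([.6087,-.0797])
def a(th,off,z=.069,r=.06,yaw=None):
    t=np.radians(th);p=P+r*np.array([np.cos(t),np.sin(t)])+off*np.array([-np.sin(t),np.cos(t)]);return (*p,z,yaw or th)
E
python3 - <<'E'
from h import *
for q in [a(208,.03,.14,yaw=150),a(208,.03,.069,yaw=170)]:print(q[:2],rel([q]))
E
```

```text
A,B [ 0.4799274  -0.04464812] [0.66735688 0.04072149] dist 0.20595576773084434 exp .2061
hub [0.54897912 0.0521845 ] axis -65.51
post [ 0.6087 -0.0797] 0.1447 -65.63
collar [ 0.6089 -0.0802] 0.1454 -65.64
medal [0.571 0.004] 0.053 -65.43
bush [ 0.5273 -0.123 ] 0.1765 -97.05
(np.float64(0.5698072913120411), np.float64(-0.13435672155292125)) [([0.0503, 0.0211, 0.1056], [0.0005, -0.0007, -0.487])]
(np.float64(0.5698072913120411), np.float64(-0.13435672155292125)) [([0.0502, 0.0211, 0.1766], [0.0006, -0.0006, -0.8361])]
```

The nest axis is now at −65.5° and the post at −65.6°, so the nest is aligned. Next is the guide arm.

Run:
```python
from h import *
for q in [a(208,.04,.14,.055,yaw=150),a(208,.04,.068,.055,yaw=150)]:print(q[:2],rel([q]))
```

```text
(np.float64(0.5789167449041948), np.float64(-0.14083883966758107)) [([0.04, 0.0254, 0.1056], [0.0005, -0.0007, -0.487])]
(np.float64(0.5789167449041948), np.float64(-0.14083883966758107)) [([0.0399, 0.0253, 0.1776], [0.0005, -0.0007, -0.487])]
```

Request:
drive_tool --series '[[0,[0.015,0.01,0.04],[0,0,-0.16]],[0,[0.03,0.02,0.08],[0,0,-0.32]],[0,[0.04,0.0255,0.12],[0,0,-0.487]],[0,[0.04,0.0255,0.16],[0,0,-0.487]],[0,[0.04,0.0255,0.1775],[0,0,-0.487]]]'

```text
time: 15.88
tool_pos: [0.5776, -0.1397, 0.0651]
ee_rot: [-3.141, -0.005, 2.618]
wrist_force: [-1.0, 0.2, -0.6]
width: 0.0001
finger_force: 0.0
```

Run:
```python
from h import *
st()
print(*rel([a(208,.026,r=.055,yaw=150),a(203,.02,r=.055,yaw=150),a(195,.02,r=.055,yaw=150),a(186,.02,r=.055,yaw=150),a(177,.02,r=.055,yaw=147)]),sep="\n")
```

```text
15.875 [ 0.5776 -0.1397  0.0651] [-179.98   -0.3   150.02] F [-1.   0.2 -0.6] r 0.1928 phi -81.4 j6 -1.38
([0.0101, 0.0071, -0.0038], [-0.0004, -0.0053, 0.0004])
([0.0202, 0.0115, -0.0038], [-0.0004, -0.0053, 0.0004])
([0.0278, 0.0145, -0.0037], [-0.0004, -0.0053, 0.0004])
([0.0358, 0.019, -0.0037], [-0.0004, -0.0053, 0.0004])
([0.0429, 0.0247, -0.0037], [-0.0005, -0.0052, 0.0527])
```

Request:
drive_tool --series '[[0,[0.01,0.007,-0.003],[0,-0.005,0]],[0,[0.02,0.0115,-0.003],[0,-0.005,0]],[0,[0.028,0.0145,-0.003],[0,-0.005,0]],[0,[0.036,0.019,-0.003],[0,-0.005,0]],[0,[0.043,0.0245,-0.003],[0,-0.005,0.053]]]'

```text
time: 16.5
tool_pos: [0.5553, -0.0982, 0.0732]
ee_rot: [3.14, 0.009, 2.562]
wrist_force: [2.7, -1.2, 2.6]
width: 0.0005
finger_force: 1.5
```

Run:
```python
from h import *
st()
print(*rel([a(t,.02,r=.055,yaw=y) for t,y in((168,142),(159,138),(150,134),(141,130),(133,126))]),sep="\n")
```

```text
16.5 [ 0.5553 -0.0982  0.0732] [179.89   0.53 146.8 ] F [ 2.7 -1.2  2.6] r 0.1493 phi -87.4 j6 -1.27
([0.0095, 0.0062, 0.0042], [0.0022, 0.0092, 0.0838])
([0.015, 0.0136, 0.0041], [0.0026, 0.0091, 0.1536])
([0.0193, 0.0217, 0.0041], [0.0029, 0.009, 0.2234])
([0.0222, 0.0304, 0.0041], [0.0032, 0.0089, 0.2932])
([0.0237, 0.0385, 0.0041], [0.0035, 0.0088, 0.363])
```

Contact is made (about 3 N), so the arm is swinging in.

Request:
drive_tool --series '[[0,[0.0095,0.006,0.004],[0,0.009,0.084]],[0,[0.015,0.0135,0.004],[0,0.009,0.154]],[0,[0.0195,0.0215,0.004],[0,0.009,0.223]],[0,[0.022,0.0305,0.004],[0,0.009,0.293]],[0,[0.0235,0.0385,0.004],[0,0.009,0.363]]]'

```text
time: 17.12
tool_pos: [0.5547, -0.053, 0.0674]
ee_rot: [-3.141, -0.005, 2.199]
wrist_force: [-0.6, -3.0, 1.5]
width: 0.0004
finger_force: 0.8
```

Run:
```python
from h import *
st()
print(*rel([a(t,.02,r=.055,yaw=y) for t,y in((127,122),(122,119),(118,116),(114.4,114.4))]),sep="\n")
```

```text
17.125 [ 0.5547 -0.053   0.0674] [-179.94   -0.27  125.96] F [-0.6 -3.   1.5] r 0.104 phi -86.7 j6 -0.83
([0.0013, 0.007, -0.0017], [-0.0012, -0.0047, 0.0692])
([0.0029, 0.0119, -0.0016], [-0.0013, -0.0047, 0.1216])
([0.0039, 0.0158, -0.0016], [-0.0014, -0.0046, 0.1739])
([0.0045, 0.0195, -0.0016], [-0.0015, -0.0046, 0.2018])
```

Request:
drive_tool --series '[[0,[0.0013,0.006,-0.0015],[0,-0.005,0.069]],[0,[0.003,0.0105,-0.0015],[0,-0.005,0.122]],[0,[0.004,0.014,-0.0015],[0,-0.005,0.174]],[0,[0.0045,0.017,-0.0015],[0,-0.005,0.2]],[0,[0.0045,0.0185,-0.0015],[0,-0.005,0.2]]]'

```text
time: 17.75
tool_pos: [0.567, -0.0382, 0.0683]
ee_rot: [-3.14, -0.001, 2.001]
wrist_force: [-1.7, -1.5, 0.2]
width: 0.0005
finger_force: 0.7
```

Request:
drive_tool --series '[[0,[0,0.001,0],[0,0,0]],[0,[0,0.002,0],[0,0,0]],[0,[0,0.002,0],[0,0,0]]]'

```text
time: 18.12
tool_pos: [0.5688, -0.0374, 0.0683]
ee_rot: [-3.14, -0.001, 2.001]
wrist_force: [-3.9, -0.2, 0.0]
width: 0.0004
finger_force: 1.5
```

Run:
```python
from h import *
st();print(rel([a(114.4,.0195,r=.055)]))
```

```text
18.125 [ 0.5688 -0.0374  0.0683] [-1.7991e+02 -8.0000e-02  1.1465e+02] F [-3.9 -0.2  0. ] r 0.0905 phi -77.1 j6 -0.6
[([-0.0, -0.0006, -0.0007], [-0.0015, -0.0014, 0.0044])]
```

Request:
drive_tool --series '[[0,[0,0.001,0],[0,0,0]],[0,[0,0.002,0],[0,0,0]],[0,[0,0.002,0],[0,0,0]]]'

```text
time: 18.5
tool_pos: [0.5689, -0.0373, 0.0683]
ee_rot: [-3.136, -0.002, 2.001]
wrist_force: [-8.7, -1.5, 3.4]
width: 0.0004
finger_force: 4.1
```

Request:
drive_tool --series '[[0,[0,0.001,0],[0,0,0]],[0,[0,0.002,0],[0,0,0]],[0,[0,0.002,0],[0,0,0]]]'

```text
time: 18.88
tool_pos: [0.569, -0.0372, 0.0683]
ee_rot: [-3.131, -0.002, 2.001]
wrist_force: [-13.3, -3.6, 6.3]
width: 0.0006
finger_force: 6.5
```

The force rose to 13 N with no further motion, so the arm is firmly on its stop. I'll back away and check numerically.

Request:
drive_tool --series '[[0,[0,-0.01,0],[0,0,0]],[0,[0,-0.024,0],[0,0,0]],[0,[0,-0.028,-0.05],[0,0,0]],[0,[-0.03,-0.04,-0.11],[0,0,0]],[0,[-0.08,-0.05,-0.16],[0,0,0]]]'

```text
time: 19.5
tool_pos: [0.5592, -0.1201, 0.2217]
ee_rot: [3.138, 0.003, 2.003]
wrist_force: [0.7, -0.2, 0.5]
width: 0.0003
finger_force: 0.0
```

Request:
drive_tool --series '[[0,[-0.05,0.015,-0.02],[0,0,0]],[0,[-0.095,0.025,-0.02],[0,0,0]],[0,[-0.095,0.025,-0.02],[0,0,0]],[0,[-0.095,0.025,-0.02],[0,0,0]]]'

```text
time: 20.0
tool_pos: [0.6208, -0.1955, 0.2381]
ee_rot: [3.141, -0.001, 2.001]
wrist_force: [0.4, 0.5, 0.1]
width: 0.0001
finger_force: 0.0
```

Run:
```python
from h import *
st()
c=imaging.get_calibration("wrist");im=imaging.snapshot("wrist")[:,:,::-1].copy()
cv2.imwrite("pics/w6.png",im)
m=cv2.inRange(cv2.cvtColor(im,cv2.COLOR_BGR2HSV),(18,60,110),(35,255,255))
e=np.array(wproj(c,(.5706,.0047,.029)));b=np.array(wproj(c,(.5706,.0047,.062)));print("expected station px",e,"bush top",b)
Y,X=np.mgrid[:400,:640];m[np.hypot(X-e[0],Y-e[1])>35]=0
pts=np.argwhere(m)[:,::-1];W=np.array([wonz(c,u,v,.029) for u,v in pts]);print("medal visible",len(pts),cv2.minEnclosingCircle(W.astype(np.float32)))
# balls: dark blobs near expected
for th in(-5.5,-125.5):
    t=np.radians(th);p=np.array([.549+.119*np.cos(t),.0521+.119*np.sin(t)]);u,v=wproj(c,(*p,.032))
    s=(im.max(-1)<62)&(np.hypot(X-u,Y-v)<13);k=cv2.morphologyEx(s.astype(np.uint8),cv2.MORPH_OPEN,np.ones((7,7)));q=np.argwhere(k)[:,::-1]
    print("ball exp",u,v,"found",q.mean(0) if len(q) else None,len(q), len(q) and wonz(c,*q.mean(0),.032)-p)
# bush ring top: fit a circle by Hough
g=cv2.medianBlur(cv2.cvtColor(im,cv2.COLOR_BGR2GRAY),3)
x0,y0=int(b[0])-40,max(int(b[1])-40,0);r=cv2.resize(g[y0:y0+80,x0:x0+80],None,fx=4,fy=4)
h=cv2.HoughCircles(r,cv2.HOUGH_GRADIENT,1,40,param1=100,param2=20,minRadius=24,maxRadius=70)
for q in (h[0][:4] if h is not None else []):
    u,v=(q[0]+.5)/4-.5+x0,(q[1]+.5)/4-.5+y0;print("circle",u,v,q[2]/4,wonz(c,u,v,.062),wonz(c,u,v,.029))
```

```text
20.0 [ 0.6208 -0.1955  0.2381] [ 1.7999e+02 -4.0000e-02  1.1463e+02] F [0.4 0.5 0.1] r 0.2567 phi -73.7 j6 -0.82
expected station px [347.99317296  13.71448316] bush top [350.95958369   4.11812011]
medal visible 365 ((0.5707420706748962, 0.004091579932719469), 0.025080623105168343)
ball exp 432.09721581534535 26.064533788169484 found None 0 0
ball exp 260.02849171959434 19.689010058820656 found [259.5  23. ] 56 [ 0.00129104 -0.00410565]
circle 343.0 15.25 15.15 [ 0.5684163  -0.01158447] [5.66158969e-01 1.80384699e-04]
circle 350.75 3.5 11.775 [0.57009274 0.0052947 ] [0.56800331 0.01875003]
circle 334.75 21.25 6.525 [ 0.56343124 -0.02200438] [ 0.56067465 -0.0112831 ]
```

```bash
python3 -c "
from h import *
print(robot.close_job())"
```

```text
the job is handed in; nothing more can be done
None
```

The medal's nest stands at the station, within about 0.2° of the hub-to-post line; the guide arm was then pushed home against its stop, with the bush measured about 1 mm from the medal's centre, and the job was handed in at about 20 s.

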